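Line up the kitchen jars by height

ROBOT

A 6-joint arm with a two-finger parallel gripper is mounted at the origin on the work surface. World frame = base frame: x ahead of the robot, y to its left, z up, the work surface at z = 0. Lengths are in mm, angles in degrees, forces in N, time in s.
With the tool pointing down it reaches from about 350 to 850 mm from the base axis. Payload 8.1 kg.
Tool frame: the origin (TCP) lies between the finger pads; the fingertips stand ahead of it and the grasp point (between the pads) lies 2 mm behind it (nose_length is the z of the fingertips in the tool frame, in mm); z points along the fingers, y is the direction in which the jaws open and shut (so a half turn about z gives the same grasp; the last joint's range is limited). The gripper opens to 85 mm and grips with 20 to 120 N. Pads are 22 mm wide; open, the fingers measure 114 mm over their backs; the gripper's body (76 mm by 85 mm) begins 54 mm behind the grasp point. The pads swing forward as they close: fully open they stand 13 mm farther back than shut.
Start: joints at [-80.237, 7.471, 85.268, -0, 87.261, -4.893], TCP at [151.832, -580.476, 248.292] pointing down, gripper open.
Joint ranges: [-169.43, 169.43], [-51.17, 129.36], [1.28, 143.12], [-76.62, 256.62], [0, 156.53], [-152.29, 152.29]. Speed limits (degrees/s): [136.94, 136.94, 159.86, 180, 180, 180].

INTERFACE

Orientations are given as [roll, pitch, yaw] about the fixed x, y, z axes, in that order (R = Rz(yaw) Ry(pitch) Rx(roll)).
In Python, from bench import * gives the robot as it stands.
- The arm moves only by the tool jog_arm, never from a script. Its argument "plan" is a list of rows, each a list of 3 entries, a list of its own where there are three numbers: the turn, a rotation vector about the tool's x, y, z in degrees, then the shift along the tool's x, y, z in m, then the gripper's target within -1 to 1 (fully open at 1, half-way at 0, shut at -1). A call has 1 to 12 rows; each row is the pose to reach, as a shift and turn from the pose commanded when the call began, along the tool's axes at that moment; what a row does not reach only later rows make up. A row lasts 1/8 s, in which the tool goes at most 62.5 mm and 10.7 degrees, less where a joint would pass 70% of its speed; a pose out of reach is approached as far as the arm can. A call with a gripper value outside its range is refused whole. The fingers move at their own pace and stop on an object; "force" is the grip in N (left out, the last holds). Time passes only in rows, so rows that repeat a pose let the fingers close. It gives the time, the measured TCP pose, the force and the opening at its end, in the units of the state.
- sense(): the state, without advancing time (a new reading comes with each control period).
- snapshot(name): name is "scene" or "top" or "wrist"; returns (picture, depth): 384x512x3 uint8, blue, green, red; 384x512 float32, mm along the optical axis (not along the pixel's ray), 0 where there is no reading.
- camera_info(name): a dict with "fov_y" (degrees; the focal length in pixels is half the picture's height over the tangent of half this angle, whatever the lens; pixels are square), "cx", "cy" (the principal point, pixels), "origin" and "orientation" of the camera in the world. Camera axes: x right, y down, z forward; pixel columns grow to the right and rows downward; lengths in mm; the calibration is good to about 2 mm. A picture is of the moment at which its call begins: read the wrist's pose just before it. camera_info takes no time and is no camera call; for the wrist camera it gives the pose at the moment of the call.
- hand_in(): hands the job in, once; it reports no verdict.
The state is a dict: "time": time; "joint_pos": joint angles; "qd": joint speeds; "joint_efforts": joint torques, N m; "tool_pos": TCP position; "tcp_rot": TCP orientation; "ft_force": force on the tool from outside, world axes, zero at the start; "wrist_torque": the same for the moment, N m; "finger_gap": finger opening in mm.
Only numpy, scipy, OpenCV 4.12 (cv2) and the standard library are available. Lean on these libraries where they do the work, as an engineer would, in place of code of your own. Each camera call takes 0.05 s, during which the arm holds its last target.

TASK

Line up the four lidded white jars along the bamboo ledge in order of height, each standing upright in the middle of its own cork disc: the tallest on the disc next to the egg cup, then shorter and shorter, so that the shortest stands next to the toothpick holder. Leave the egg cup and the toothpick holder where they are, and do not knock them or any jar over.

Things in the scene. Friction and masses are not known exactly. Their poses are not given: they have to be found in the camera images.
- jar_a: the tallest of four white ceramic jars with flat brown wooden lids (lid fixed on): a straight upright cylinder 102 mm high and 52 mm in diameter. Loose, 0.1 to 0.35 kg, starts standing on the bench at x 0.42 to 0.49. Origin: centre of its underside; z up its axis.
- jar_b: the second tallest of four white ceramic jars with flat brown wooden lids (lid fixed on): a straight upright cylinder 84 mm high and 60 mm in diameter. Loose, 0.1 to 0.35 kg, starts standing on the bench at x 0.42 to 0.49. Origin: centre of its underside; z up its axis.
- jar_c: the second shortest of four white ceramic jars with flat brown wooden lids (lid fixed on): a straight upright cylinder 66 mm high and 48 mm in diameter. Loose, 0.1 to 0.35 kg, starts standing on the bench at x 0.42 to 0.49. Origin: centre of its underside; z up its axis.
- jar_d: the shortest of four white ceramic jars with flat brown wooden lids (lid fixed on): a straight upright cylinder 48 mm high and 56 mm in diameter. Loose, 0.1 to 0.35 kg, starts standing on the bench at x 0.42 to 0.49. Origin: centre of its underside; z up its axis.
- disc_1: one of four equal round cork discs, 72 mm in diameter and 5 mm thick, fixed in a straight row, 95 mm apart centre to centre, on the bamboo ledge (a fixed plank 560 x 90 x 15 mm; the row lies along its length, within 0.1 rad of world y). The number in the name says nothing of its place in the row. Origin: centre of the disc's underside, 15 mm above the bench, so its top is 20 mm above the bench.
- disc_2: one of four equal round cork discs, 72 mm in diameter and 5 mm thick, fixed in a straight row, 95 mm apart centre to centre, on the bamboo ledge (a fixed plank 560 x 90 x 15 mm; the row lies along its length, within 0.1 rad of world y). The number in the name says nothing of its place in the row. Origin: centre of the disc's underside, 15 mm above the bench, so its top is 20 mm above the bench.
- disc_3: one of four equal round cork discs, 72 mm in diameter and 5 mm thick, fixed in a straight row, 95 mm apart centre to centre, on the bamboo ledge (a fixed plank 560 x 90 x 15 mm; the row lies along its length, within 0.1 rad of world y). The number in the name says nothing of its place in the row. Origin: centre of the disc's underside, 15 mm above the bench, so its top is 20 mm above the bench.
- disc_4: one of four equal round cork discs, 72 mm in diameter and 5 mm thick, fixed in a straight row, 95 mm apart centre to centre, on the bamboo ledge (a fixed plank 560 x 90 x 15 mm; the row lies along its length, within 0.1 rad of world y). The number in the name says nothing of its place in the row. Origin: centre of the disc's underside, 15 mm above the bench, so its top is 20 mm above the bench.
- egg_cup: white ceramic egg cup, 65 mm high, 50 mm across the rim, loose, standing on one end of the ledge (either end), in line with the discs, 95 mm from the centre of the nearest disc. Stays where it is. Origin: centre of its underside.
- pick_holder: bamboo toothpick holder, an open cylinder 38 mm in diameter, 55 mm high (toothpicks up to 68 mm), loose, standing on the other end of the ledge, 95 mm from the centre of the nearest disc. Stays where it is. Origin: centre of its underside.
Not all that is in view belongs to the job. Leave any orange or purple look-alike of the jar_d alone.

How it is judged (in metres and radians):
At the end, for the whole second after the job is handed in: Each jar stands upright (within 0.1 rad) and at rest on a cork disc, its axis within 15 mm of the disc's centre; counted from the egg cup, the jars' heights run 102, 84, 66, 48 mm, so the shortest stands by the toothpick holder ((horizontal distance between jar_a and disc_1 below 0.015 m or horizontal distance between jar_a and disc_2 below 0.015 m or horizontal distance between jar_a and disc_3 below 0.015 m or horizontal distance between jar_a and disc_4 below 0.015 m) and horizontal distance between jar_a and egg_cup between 0.053 and 0.137 m and height (world z) of jar_a between 0.015 and 0.025 m and angle between each of jar_a, jar_b, jar_c, jar_d's own z axis and vertical below 0.1 rad and linear speed of each of jar_a, jar_b, jar_c, jar_d below 0.02 m/s and (horizontal distance between jar_b and disc_1 below 0.015 m or horizontal distance between jar_b and disc_2 below 0.015 m or horizontal distance between jar_b and disc_3 below 0.015 m or horizontal distance between jar_b and disc_4 below 0.015 m) and horizontal distance between jar_b and egg_cup between 0.148 and 0.232 m and height (world z) of jar_b between 0.015 and 0.025 m and (horizontal distance between jar_c and disc_1 below 0.015 m or horizontal distance between jar_c and disc_2 below 0.015 m or horizontal distance between jar_c and disc_3 below 0.015 m or horizontal distance between jar_c and disc_4 below 0.015 m) and horizontal distance between jar_c and egg_cup between 0.243 and 0.327 m and height (world z) of jar_c between 0.015 and 0.025 m and (horizontal distance between jar_d and disc_1 below 0.015 m or horizontal distance between jar_d and disc_2 below 0.015 m or horizontal distance between jar_d and disc_3 below 0.015 m or horizontal distance between jar_d and disc_4 below 0.015 m) and horizontal distance between jar_d and egg_cup between 0.338 and 0.422 m and height (world z) of jar_d between 0.015 and 0.025 m); the robot touches nothing.
It fails at once if a jar is tipped over (more than 0.6 rad) (angle between any of jar_a, jar_b, jar_c, jar_d's own z axis and vertical above 0.6 rad).
It fails at once if the egg cup or the toothpick holder is tipped over (more than 0.6 rad) (angle between any of egg_cup, pick_holder's own z axis and vertical above 0.6 rad).
It fails at once if the egg cup or the toothpick holder is shifted by more than 20 mm (distance of any of egg_cup, pick_holder from where it was at the start of the episode above 0.02 m).
It also fails if it takes over 96 s, if anything falls off the work surface, if the arm or the gripper's body presses on something with over 40 N, if the wrist force passes 120 N, or if a joint passes its speed limit or range.

## Working session

There is one attempt and no reset: what is moved stays moved. The work goes in short steps, Python scripts to look and compute and a tool call to move; the robot and the scene stay as the last step left them, time stands still between calls to the robot, and variables do not carry over. Pictures are saved under pics/ and viewed, and the job is handed in when it is done.

Besides the shell and the picture viewer there is one more tool, called after "Request:" as name(argument=value, ...), one argument or row to a line, values as JSON. jog_arm: Moves the arm, as the interface text tells. Its arguments: {"type":"object","properties":{"plan":{"type":"array","items":{"type":"array"}},"force":{"type":"number"}},"required":["plan"]}

```bash
ls; mkdir -p pics; python3 - <<'E'
from bench import *
import cv2,numpy as np
s=sense();print(s)
for n in("scene","top","wrist"):
    print(n,camera_info(n))
for n in("scene","top"):
    p,d=snapshot(n);cv2.imwrite(f"pics/{n}0.png",p);np.save(f"pics/{n}0.npy",d)
E
```

```text
pics
{'time': 0.0, 'joint_pos': array([-8.02382929e+01,  7.51531063e+00,  8.53324086e+01, -7.18025703e-04,
        8.72618248e+01, -4.89476156e+00]), 'qd': array([-0.03863519, -0.04009965, -0.02004372,  0.00165121, -0.04711185,
        0.00051115]), 'joint_efforts': array([ 1.59278916e-03, -5.69391739e+01, -5.00550485e+01, -3.35169661e-04,
        1.46102405e-02, -4.11913243e-05]), 'tool_pos': array([ 151.721426  , -579.93844042,  247.21230972]), 'tcp_rot': array([-1.79890794e+02, -8.63241019e-03,  1.46564955e+01]), 'ft_force': array([-0.52716929,  0.21262932,  0.01184449]), 'wrist_torque': array([-0.04585173,  0.00020617, -0.01222429]), 'finger_gap': 85.47645273494902}
scene {'fov_y': 55.197406797636674, 'cx': 250.45966034508209, 'cy': 191.35572225201133, 'origin': array([1066.7393153 ,  534.09394826,  706.06521958]), 'orientation': array([-130.05956694,   -1.14878102,  137.92439537])}
top {'fov_y': 53.84207150280773, 'cx': 250.2046639983454, 'cy': 185.29262209139554, 'origin': array([359.76680233, -49.22358709, 880.71528274]), 'orientation': array([-1.68067680e+02, -1.72271430e-02, -8.83332596e+01])}
wrist {'fov_y': 62.0966419923774, 'cx': 260.0491556318537, 'cy': 189.08343995660783, 'origin': array([ 223.24831227, -560.62663329,  372.72870775]), 'orientation': array([ 1.63110138e+02,  2.31024397e-02, -7.53165307e+01])}
```

View pics/top0.png

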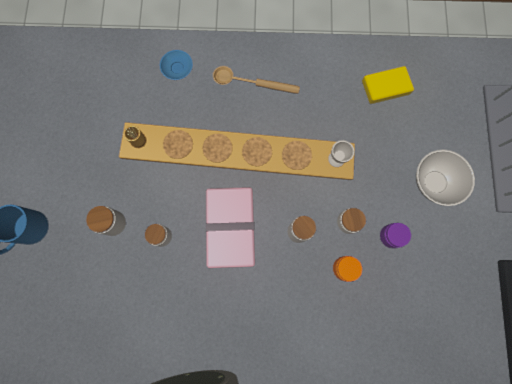

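View pics/scene0.png

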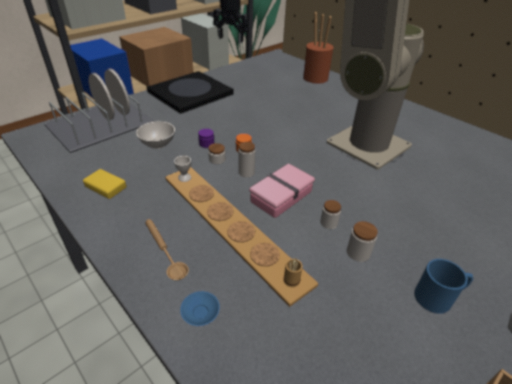

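The top view shows four brown lids at (101,219), (156,234), (304,228) and (353,220). The look-alikes are purple at (397,235) and orange at (348,268). The discs lie at (178,143) to (297,155), with the pick holder at (134,136) and the egg cup at (342,152). Next I'll measure these.

```bash
cat > h.py <<'E'
import numpy as np,cv2
from scipy.spatial.transform import Rotation as R
from bench import *
def cam(n,ci=None):
    c=ci or camera_info(n)
    f=192/np.tan(np.radians(c['fov_y']/2))
    return f,c['cx'],c['cy'],np.array(c['origin']),R.from_euler('xyz',c['orientation'],degrees=True).as_matrix()
def pts(c,u,v,d):
    f,cx,cy,o,M=c
    u,v,d=map(lambda a:np.asarray(a,float),(u,v,d))
    return o+(np.stack([(u-cx)/f*d,(v-cy)/f*d,d],-1))@M.T
def plane(c,u,v,z):
    f,cx,cy,o,M=c
    r=M@np.array([(u-cx)/f,(v-cy)/f,1.])
    return o+r*(z-o[2])/r[2]
E
python3 - <<'E'
from h import *
p=cv2.imread('pics/top0.png');d=np.load('pics/top0.npy');c=cam('top')
V,U=np.mgrid[:384,:512]
P=pts(c,U,V,d)
print('bench z',np.median(P[300:340,80:300,2]))
hsv=cv2.cvtColor(p,cv2.COLOR_BGR2HSV)
for s in((101,219),(156,234),(304,228),(353,220),(178,143),(217,148),(257,151),(297,155),(342,152),(134,136)):
    print(s,hsv[s[1],s[0]],P[s[1],s[0]].round(1))
m=cv2.inRange(hsv,(0,80,40),(20,255,170))
n,l,st,ce=cv2.connectedComponentsWithStats(m)
for i in range(1,n):
    if st[i,4]>60: 
        q=P[l==i];z=np.median(q[:,2]);print(st[i],ce[i].round(1),'z',z.round(1),'xy@z',plane(c,*ce[i],z).round(1), 'diam~',2*np.sqrt(st[i,4]/np.pi)*(c[3][2]-z)/c[0]/.98)
# objects by height above bench
hm=((P[...,2]>25)&(P[...,2]<130)&(d>0)).astype(np.uint8)
n,l,st,ce=cv2.connectedComponentsWithStats(hm)
for i in range(1,n):
    if st[i,4]>60:
        q=P[l==i];zt=np.percentile(q[:,2],95);t=q[q[:,2]>zt-6];print('H',ce[i].round(0),'top',zt.round(1),t[:,:2].min(0).round(1),t[:,:2].max(0).round(1),((t[:,:2].min(0)+t[:,:2].max(0))/2).round(1))
cv2.imwrite('pics/topcrop.png',cv2.resize(p[100:290,70:430],None,fx=2.2,fy=2.2,interpolation=cv2.INTER_CUBIC))
E
```

```text
bench z -0.39383688826711705
(101, 219) [ 15 142 129] [446.2 268.8  83.3]
(156, 234) [ 14 134 133] [419.4 154.5  65.1]
(304, 228) [ 14 134 131] [ 437.8 -157.8  102.1]
(353, 220) [ 14 131 125] [ 464.  -273.6   47.7]
(178, 143) [ 16 118 171] [640.7 131.6  16.3]
(217, 148) [ 16 121 171] [629.3  37.1  21.8]
(257, 151) [ 16 120 168] [625.3 -57.9  19.7]
(297, 155) [ 17 118 169] [ 618.8 -153.1   17.6]
(342, 152) [ 19  19 188] [ 621.3 -253.7   43.4]
(134, 136) [21 93 93] [643.4 227.   50.8]
[213  66  25  19 240] [222.8  75.2] z 7.3 xy@z [825.3  33.    7.3] diam~ 41.20248670319743
[252  79  48  14 283] [276.9  85.7] z 16.4 xy@z [ 796.  -102.9   16.4] diam~ 44.27626592928668
[125 127  22  22 308] [135.7 137.4] z 49.5 xy@z [640.7 223.2  49.5] diam~ 44.42451424002424
[163 131  17  28 215] [171.1 144.3] z 19.1 xy@z [636.1 147.3  19.1] diam~ 38.47045087524691
[203 136  17  27 219] [210.7 148.3] z 19.1 xy@z [628.9  52.2  19.1] diam~ 38.82745982997311
[242 138  17  29 230] [250.2 151.6] z 19.3 xy@z [623.5 -41.8  19.3] diam~ 39.78249188641843
[282 142  29  28 287] [292.5 154.2] z 19.2 xy@z [ 619.9 -1
[... 1066 characters left out ...]
[ 612.3 -247. ]
H [451. 175.] top 55.5 [ 502.1 -546.3] [ 630.  -417.6] [ 566.  -481.9]
H [230. 228.] top 57.8 [353.5 -57.6] [528.2  51.4] [440.8  -3.1]
H [ 20. 224.] top 89.3 [392.  420.6] [470.2 485.2] [431.1 452.9]
H [104. 220.] top 85.2 [418.6 244.3] [474.2 300.7] [446.4 272.5]
H [352. 220.] top 49.7 [ 439.8 -300.9] [ 491.3 -249.6] [ 465.5 -275.2]
H [302. 229.] top 103.6 [ 415.7 -180.7] [ 463.1 -135.2] [ 439.4 -158. ]
H [397. 235.] top 49.8 [ 410.  -400.7] [ 460.7 -347.7] [ 435.3 -374.2]
H [157. 235.] top 67.6 [398.1 135.2] [441. 179.] [419.5 157.1]
H [348. 269.] top 49.8 [ 332.9 -289.6] [ 383.7 -238.5] [ 358.3 -264. ]
H [509. 284.] top 31.3 [ 248.7 -625.4] [ 387.8 -608.2] [ 318.2 -616.8]
```

View pics/topcrop.png

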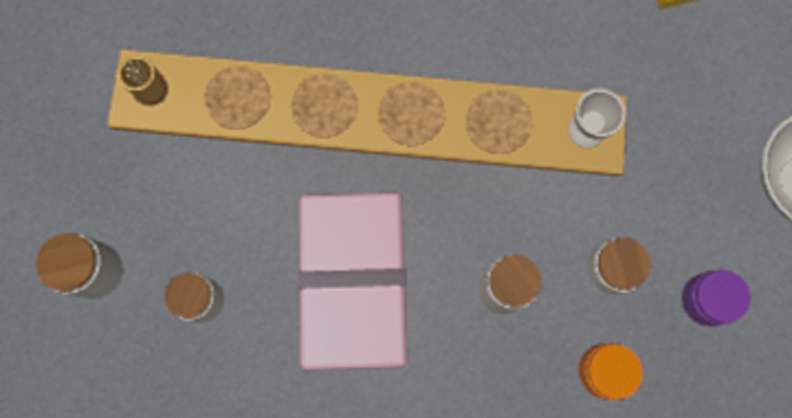

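Heights on the lids identify the jars: b at (101,219), c at (156,234), a at (304,228), d at (353,220). All are brown on white, unlike the purple and orange look-alikes. Now the disc centres, then a second check from the scene view.

```bash
python3 - <<'E'
from h import *
p=cv2.imread('pics/top0.png');d=np.load('pics/top0.npy');c=cam('top')
hsv=cv2.cvtColor(p,cv2.COLOR_BGR2HSV)
print(hsv[135,198],hsv[160,198],hsv[165,300],hsv[140,240], hsv[150,240])
m=((hsv[...,1]<150)&(hsv[...,1]>80)&(hsv[...,0]>8)&(hsv[...,0]<25)).astype(np.uint8)*255
m[:120]=0;m[185:]=0;m[:,:155]=0;m[:,325:]=0
m=cv2.morphologyEx(m,cv2.MORPH_OPEN,np.ones((5,5)));m=cv2.morphologyEx(m,cv2.MORPH_CLOSE,np.ones((5,5)))
n,l,st,ce=cv2.connectedComponentsWithStats(m)
C=[]
for i in range(1,n):
    if st[i,4]>300:
        q=plane(c,*ce[i],20);C.append(q);print('top',st[i],ce[i].round(1),q.round(1),'diam',2*np.sqrt(st[i,4]/np.pi)*(c[3][2]-20)/c[0]/.985)
C=np.array(C);C=C[np.argsort(-C[:,1])];print(np.linalg.norm(np.diff(C,axis=0),axis=1))
p=cv2.imread('pics/scene0.png');c=cam('scene');hsv=cv2.cvtColor(p,cv2.COLOR_BGR2HSV)
print(hsv[193,201],hsv[202,211],hsv[240,258])
d=np.load('pics/scene0.npy');V,U=np.mgrid[:384,:512];P=pts(c,U,V,d)
print('bench z scene',np.median(P[320:360,330:400,2]))
m=((hsv[...,1]<150)&(hsv[...,1]>70)&(hsv[...,0]>5)&(hsv[...,0]<25)&(abs(P[...,2]-20)<12)&(P[...,0]>580)&(P[...,0]<680)&(abs(P[...,1])<220)).astype(np.uint8)*255
m=cv2.morphologyEx(m,cv2.MORPH_CLOSE,np.ones((3,3)));m=cv2.morphologyEx(m,cv2.MORPH_OPEN,np.ones((5,5)))
n,l,st,ce=cv2.connectedComponentsWithStats(m)
for i in range(1,n):
    if st[i,4]>150: print('scene',st[i],ce[i].round(1),plane(c,*ce[i],20).round(1))
hm=((P[...,2]>25)&(P[...,2]<130)&(d>0)).astype(np.uint8)
n,l,st,ce=cv2.connectedComponentsWithStats(hm)
for i in range(1,n):
    if 60<st[i,4]:
        q=P[l==i];zt=np.percentile(q[:,2],95);t=q[q[:,2]>zt-4];print('H',ce[i].round(0),'top',zt.round(1),((t[:,:2].min(0)+t[:,:2].max(0))/2).round(1),np.ptp(t[:,:2],axis=0).round(0))
E
```

```text
[ 20 133 191] [ 19 127 195] [ 16 117 177] [ 19 131 191] [ 19 130 194]
top [ 155  126  170   51 6215] [239.7 150.7] [624.8 -16.8  20. ] diam 205.58073165027037
[]
[ 14 117 157] [ 17 125 177] [ 17 128 173]
bench z scene 0.04308707985643423
scene [ 178  179  110  106 3814] [236.  228.9] [639.1  25.1  20. ]
H [12.  8.] top 107.5 [  480.2 -2354.1] [111.  28.]
H [39.  5.] top 88.7 [  325.7 -2355.6] [66. 41.]
H [257.  12.] top 126.5 [ -663.1 -1272.7] [270. 102.]
H [272.  15.] top 123.1 [ -696.8 -1183.6] [28. 43.]
H [200.  22.] top 52.4 [ -349.8 -1441.8] [164. 279.]
H [39. 37.] top 124.9 [  553.2 -1634.9] [30. 31.]
H [311.  54.] top 125.8 [-335.9 -644.1] [205. 413.]
H [88. 52.] top 112.3 [  552.5 -1242.4] [30. 43.]
H [189.  89.] top 33.0 [ 253.8 -735.4] [277. 261.]
H [462. 100.] top 124.8 [-430.7   81.3] [ 18. 388.]
H [111. 101.] top 124.8 [ 600.3 -734.3] [ 71. 171.]
H [ 80. 113.] top 94.4 [ 721.1 -736.7] [  7. 196.]
H [ 62. 118.] top 94.2 [ 780.8 -736.2] [  6. 204.]
H [372. 133.] top 125.5 [29.5 10.2] [ 87. 121.]
H [155. 133.] top 55.5 [ 567.9 -479.4] [128. 129.]
H [206. 135.] top 49.3 [ 437.5 -371.6] [53. 53.]
H [246. 152.] top 102.8 [ 442.9 -157.5] [49. 48.]
H [216. 150.] top 49.7 [ 467.6 -274.1] [54. 52.]
H [183. 165.] top 80.3 [ 614.7 -246.4] [50. 52.]
H [281. 188.] top 58.1 [445.8  -1.2] [178. 109.]
H [104. 181.] top 31.9 [ 810.2 -376.1] [ 93. 118.]
H [331. 211.] top 67.3 [422.4 158.8] [45. 44.]
H [363. 238.] top 85.2 [449.3 274.5] [55. 55.]
H [292. 271.] top 78.1 [646.9 228.1] [20. 18.]
H [443. 283.] top 89.9 [434.4 462.4] [80. 78.]
H [501. 378.] top 60.8 [549.3 629.4] [38. 19.]
```

```bash
python3 - <<'E'
from h import *
def run(n,seeds,thr):
    p=cv2.imread(f'pics/{n}0.png');c=cam(n)
    b=cv2.GaussianBlur(p,(3,3),0);hsv=cv2.cvtColor(b,cv2.COLOR_BGR2HSV)
    m=((hsv[...,0]<25)&(hsv[...,1]>70)&(b[...,1]<thr)&(hsv[...,2]>90)).astype(np.uint8)*255
    m=cv2.morphologyEx(m,cv2.MORPH_OPEN,np.ones((4,4)));m=cv2.morphologyEx(m,cv2.MORPH_CLOSE,np.ones((5,5)))
    print(n,[b[y,x].tolist() for x,y in seeds])
    k,l,st,ce=cv2.connectedComponentsWithStats(m)
    C=[]
    for s in seeds:
        i=l[s[1],s[0]]
        q=plane(c,*ce[i],20);C.append(q);print(st[i],ce[i].round(1),q.round(1))
    C=np.array(C);print(np.linalg.norm(np.diff(C,axis=0),axis=1).round(1))
run('top',((178,143),(217,148),(257,151),(297,155),(198,140)),150)
run('scene',((201,193),(220,211),(240,232),(265,254),(230,221)),150)
E
```

```text
top [[91, 135, 172], [91, 135, 171], [91, 134, 171], [92, 134, 170], [93, 157, 192]]
[164 131  30  29 717] [178.6 144.9] [634.9 129.   20. ]
[203 134  31  30 732] [218.  148.5] [628.6  34.8  20. ]
[243 138  30  30 740] [257.6 152.2] [622.2 -59.3  20. ]
[282 139  31  33 778] [297.4 155.7] [ 616.4 -153.6   20. ]
[     0      0    512    384 190380] [255.9 192. ] [526.1 -57.9  20. ]
[ 94.4  94.3  94.5 131.6]
scene [[84, 119, 157], [85, 119, 157], [83, 117, 155], [85, 120, 158], [87, 135, 174]]
[ 167  169  152  137 5377] [245.7 238.2] [641.7  65.8  20. ]
[ 167  169  152  137 5377] [245.7 238.2] [641.7  65.8  20. ]
[ 167  169  152  137 5377] [245.7 238.2] [641.7  65.8  20. ]
[ 167  169  152  137 5377] [245.7 238.2] [641.7  65.8  20. ]
[ 167  169  152  137 5377] [245.7 238.2] [641.7  65.8  20. ]
[0. 0. 0. 0.]
```

Request:
jog_arm(
  plan=[
    [[0,0,-6.3],[0.032,-0.028,0],1],
    [[0,0,-12.6],[0.064,-0.056,0],1],
    [[0,0,-18.8],[0.097,-0.084,0],1],
    [[0,0,-25.1],[0.129,-0.112,0],1],
    [[0,0,-31.4],[0.161,-0.14,0],1],
    [[0,0,-37.7],[0.193,-0.168,0],1],
    [[0,0,-44],[0.226,-0.196,0],1],
    [[0,0,-50.2],[0.258,-0.224,0],1],
    [[0,0,-56.5],[0.29,-0.252,0],1],
    [[0,0,-62.8],[0.322,-0.28,0],1],
    [[0,0,-69.1],[0.355,-0.308,0],1],
    [[0,0,-75.34],[0.3867,-0.3356,0],1],
  ],
  force=40,
)

```text
time: 1.6
tool_pos: [441.5, -156.6, 248.0]
tcp_rot: [-180.0, -0.0, 90.2]
ft_force: [0.8, -0.2, 0.4]
finger_gap: 85.5
```

```bash
python3 - <<'E'
from h import *
import bench
print([x for x in dir(bench) if not x.startswith('_')], getattr(bench,'nose_length',None))
s=sense();print(s['time'],s['tool_pos'],s['tcp_rot'],s['joint_pos'].round(1))
ci=camera_info('wrist');p,d=snapshot('wrist');cv2.imwrite('pics/w1.png',p);c=cam('',ci);print(c[3])
V,U=np.mgrid[:384,:512];P=pts(c,U,V,d)
hm=((P[...,2]>25)&(P[...,2]<130)&(d>0)).astype(np.uint8)
n,l,st,ce=cv2.connectedComponentsWithStats(hm)
for i in range(1,n):
    if 60<st[i,4]:
        q=P[l==i];zt=np.percentile(q[:,2],95);t=q[q[:,2]>zt-4];print('H',ce[i].round(0),'top',zt.round(1),((t[:,:2].min(0)+t[:,:2].max(0))/2).round(1),np.ptp(t[:,:2],axis=0).round(0))
E
```

```text
['PlanningError', 'camera_info', 'hand_in', 'nose_length', 'sense', 'snapshot'] 17.0
1.6 [ 441.48539673 -156.56399226  247.98838799] [-1.79978631e+02 -8.55790999e-03  9.02053967e+01] [-25.8 -13.3 105.4  -0.   88.  -26. ]
[440.87206537 -81.53681989 373.46949391]
H [261.  30.] top 57.4 [444.5 -30.8] [173.  54.]
H [260. 175.] top 103.1 [ 441.3 -158. ] [48. 48.]
H [422. 254.] top 80.6 [ 614.3 -246.5] [49. 50.]
H [191. 253.] top 49.1 [ 361.1 -264.2] [52. 52.]
H [282. 262.] top 49.2 [ 467.3 -275.3] [51. 53.]
H [257. 328.] top 49.3 [ 437.9 -368.7] [51. 43.]
```

The wrist view agrees with the averages: a at (441,-158), d at (467,-275). Descending on jar_a.

Request:
jog_arm(
  plan=[
    [[0,0,0],[0,0,0.03],1],
    [[0,0,0],[0,0,0.06],1],
    [[0,0,0],[0,0,0.09],1],
    [[0,0,0],[0,0,0.12],1],
    [[0,0,0],[0,0,0.145],1],
    [[0,0,0],[0,0,0.163],1],
    [[0,0,0],[0,0,0.176],1],
    [[0,0,0],[0,0,0.176],1],
    [[0,0,0],[0,0,0.176],-1],
    [[0,0,0],[0,0,0.176],-1],
    [[0,0,0],[0,0,0.176],-1],
    [[0,0,0],[0,0,0.176],-1],
  ],
  force=40,
)

```text
time: 3.15
tool_pos: [441.7, -158.4, 73.4]
tcp_rot: [179.9, 0.1, 90.0]
ft_force: [-2.6, 0.2, 6.9]
finger_gap: 51.2
```

Request:
jog_arm(
  plan=[
    [[0,0,0],[0,0,-0.012],-1],
    [[0,0,0],[0,0,-0.035],-1],
    [[0,0,0],[0,0,-0.06],-1],
    [[0,0,0],[0.001,0.018,-0.08],-1],
    [[0,0,0],[0.002,0.045,-0.09],-1],
    [[0,0,0],[0.003,0.072,-0.09],-1],
    [[0,0,0],[0.004,0.099,-0.09],-1],
    [[0,0,0],[0.005,0.126,-0.09],-1],
    [[0,0,0],[0.005,0.15,-0.09],-1],
    [[0,0,0],[0.005,0.168,-0.09],-1],
    [[0,0,0],[0.005,0.1775,-0.09],-1],
    [[0,0,0],[0.005,0.1775,-0.09],-1],
  ],
)

```text
time: 4.65
tool_pos: [618.6, -152.9, 162.3]
tcp_rot: [-180.0, -0.0, 90.0]
ft_force: [-0.3, 0.9, -3.1]
finger_gap: 50.7
```

```bash
python3 - <<'E'
from h import *
s=sense();print(s['time'],s['tool_pos'],s['finger_gap'],s['ft_force'])
ci=camera_info('wrist');p,d=snapshot('wrist');cv2.imwrite('pics/w2.png',p);c=cam('',ci)
p,d=snapshot('scene');cv2.imwrite('pics/s2.png',p)
E
```

```text
4.65 [ 618.5559649  -152.85953036  162.25756996] 50.70975991240888 [-0.33911022  0.91997556 -3.12707482]
```

View pics/w2.png

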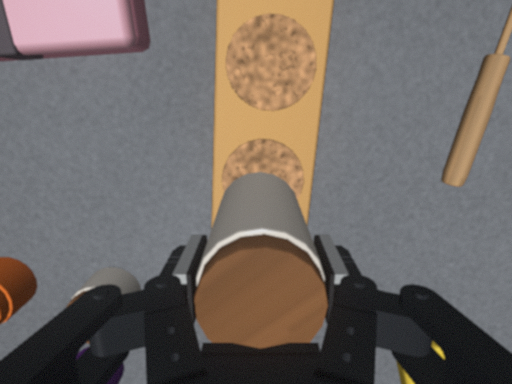

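View pics/s2.png

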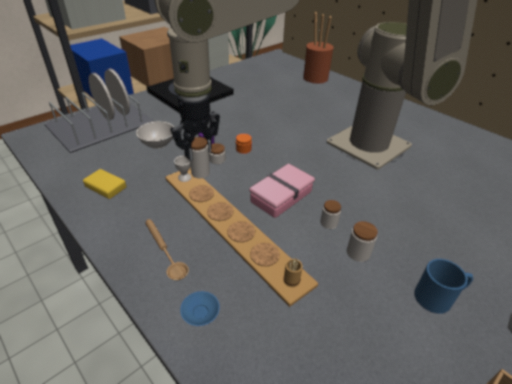

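The wrist picture shows jar_a held upright at (262,290) and a clear disc at (271,62). I'll measure that disc with the wrist camera.

```bash
python3 - <<'E'
from h import *
p=cv2.imread('pics/w2.png');c=cam('wrist')
b=cv2.GaussianBlur(p,(7,7),0)
roi=b[:125].astype(int);hsv=cv2.cvtColor(b,cv2.COLOR_BGR2HSV)[:125]
print(b[62,271],b[115,271],b[62,225],b[20,315])
m=((hsv[...,1]>80)&(roi[...,1]<165)&(hsv[...,0]<25)).astype(np.uint8)*255
m=cv2.morphologyEx(m,cv2.MORPH_CLOSE,np.ones((9,9)));m=cv2.morphologyEx(m,cv2.MORPH_OPEN,np.ones((9,9)))
k,l,st,ce=cv2.connectedComponentsWithStats(m)
for i in range(1,k):
    if st[i,4]>500: print(st[i],ce[i],plane(c,*ce[i],20).round(1))
    x,y,w,h=st[i,:4]
    a=plane(c,x,y+h/2,20);e=plane(c,x+w,y+h/2,20);print(np.linalg.norm(a-e))
E
```

```text
[ 97 134 174] [106 165 209] [104 153 196] [104 162 205]
[  215     0   119   125 11169] [278.84662906  59.10770884] [632.4 -53.7  20. ]
93.14784615820396
6.095138999015485
[ 462   53   45   72 1712] [485.28037383  90.12091121] [798.3 -76.7  20. ]
36.05379187349466
```

```bash
python3 - <<'E'
from h import *
p=cv2.imread('pics/w2.png');c=cam('wrist')
b=cv2.GaussianBlur(p,(7,7),0)
for th in(140,144,148):
    m=((b[...,1]<th)&(b[...,2]>b[...,0].astype(int)+40)).astype(np.uint8)*255
    m[125:]=0;m[:,:200]=0;m[:,340:]=0
    m=cv2.morphologyEx(m,cv2.MORPH_CLOSE,np.ones((7,7)));m=cv2.morphologyEx(m,cv2.MORPH_OPEN,np.ones((15,15)))
    k,l,st,ce=cv2.connectedComponentsWithStats(m)
    for i in range(1,k):
        x,y,w,h=st[i,:4];print(th,st[i],plane(c,x+w/2,y+h/2,20).round(1),plane(c,*ce[i],20).round(1),np.linalg.norm(plane(c,x,62,20)-plane(c,x+w,62,20)).round(1))
E
```

```text
140 [ 234   16   65   70 2998] [622.7 -47.8  20. ] [624.5 -45.1  20. ] 50.9
144 [ 229   15   77   87 4927] [623.5 -53.2  20. ] [624.4 -52.1  20. ] 60.2
148 [ 227   15   87   89 6168] [625.9 -54.   20. ] [624.7 -55.   20. ] 68.1
```

Request:
jog_arm(
  plan=[
    [[0,0,0],[0,0,0.015],-1],
    [[0,0,0],[0,0,0.033],-1],
    [[0,0,0],[0,0,0.048],-1],
    [[0,0,0],[0,0,0.058],-1],
    [[0,0,0],[0,0,0.064],-1],
    [[0,0,0],[0,0,0.067],-1],
    [[0,0,0],[0,0,0.069],-1],
    [[0,0,0],[0,0,0.07],-1],
    [[0,0,0],[0,0,0.07],-1],
  ],
)

```text
time: 5.88
tool_pos: [619.0, -153.1, 93.5]
tcp_rot: [179.9, 0.0, 90.0]
ft_force: [-3.9, 0.4, 4.4]
finger_gap: 50.8
```

Request:
jog_arm(
  plan=[
    [[0,0,0],[0,0,0],0.5],
    [[0,0,0],[0,0,0],1],
    [[0,0,0],[0,0,0],1],
    [[0,0,0],[0,0,0],1],
    [[0,0,0],[0,0,-0.02],1],
    [[0,0,0],[0,0,-0.05],1],
    [[0,0,0],[0,0,-0.08],1],
    [[0,0,0],[0,0,-0.11],1],
    [[0,0,0],[-0.03,-0.04,-0.12],1],
    [[0,0,0],[-0.06,-0.08,-0.12],1],
    [[0,0,0],[-0.09,-0.12,-0.12],1],
    [[0,0,0],[-0.122,-0.1515,-0.12],1],
  ],
)

```text
time: 7.38
tool_pos: [465.9, -275.9, 214.2]
tcp_rot: [179.9, 0.1, 90.0]
ft_force: [1.2, -0.6, 0.2]
finger_gap: 85.5
```

```bash
cat >> h.py <<'E'
def tops(n):
    s=sense();print(s['time'],s['tool_pos'].round(1),s['finger_gap'].round(1))
    c=cam(n);p,d=snapshot(n)
    V,U=np.mgrid[:384,:512];P=pts(c,U,V,d)
    hm=((P[...,2]>25)&(P[...,2]<130)&(d>0)&(P[...,0]>300)&(P[...,0]<700)).astype(np.uint8)
    k,l,st,ce=cv2.connectedComponentsWithStats(hm)
    for i in range(1,k):
        if 60<st[i,4]:
            q=P[l==i];zt=np.percentile(q[:,2],95);t=q[q[:,2]>zt-4];print('H',ce[i].round(0),'top',zt.round(1),((t[:,:2].min(0)+t[:,:2].max(0))/2).round(1),np.ptp(t[:,:2],axis=0).round(0))
    return p,d
E
python3 - <<'E'
from h import *
p,d=tops('wrist');cv2.imwrite('pics/w3.png',p)
p,d=tops('top');cv2.imwrite('pics/t3.png',p)
E
```

```text
Traceback (most recent call last):
  File "h.py", line 17, in tops
    s=sense();print(s['time'],s['tool_pos'].round(1),s['finger_gap'].round(1))
                                                     ^^^^^^^^^^^^^^^^^^^^^
AttributeError: 'float' object has no attribute 'round'
```

```bash
sed -i "s/s\['finger_gap'\].round(1)/s['finger_gap']/" h.py
python3 - <<'E'
from h import *
p,d=tops('wrist');cv2.imwrite('pics/w3.png',p)
p,d=tops('top');cv2.imwrite('pics/t3.png',p)
E
```

```text
7.375 [ 465.9 -275.9  214.2] 85.46784284384422
H [457.  31.] top 122.8 [ 609.3 -162.1] [31. 30.]
H [436. 147.] top 80.5 [ 614.3 -246.6] [50. 49.]
H [151. 159.] top 49.0 [ 361.1 -263.9] [52. 52.]
H [261. 171.] top 49.2 [ 467.2 -275.7] [52. 52.]
H [233. 260.] top 49.2 [ 437.  -373.2] [52. 52.]
H [328. 313.] top 55.8 [ 540.8 -441.5] [70. 49.]
7.425 [ 463.  -279.5  214.2] 85.43813135041395
H [134. 136.] top 76.3 [646.3 229.7] [21. 23.]
H [300. 148.] top 123.1 [ 617.  -153.2] [49. 47.]
H [342. 152.] top 80.0 [ 612.5 -247.4] [47. 50.]
H [230. 228.] top 57.9 [441.8  -3.2] [172. 109.]
H [ 20. 224.] top 89.3 [431.1 453. ] [78. 62.]
H [104. 220.] top 85.3 [446.4 273.2] [56. 56.]
H [352. 220.] top 49.6 [ 465.6 -275.1] [51. 51.]
H [157. 235.] top 67.4 [419.4 156.8] [43. 43.]
```

View pics/t3.png

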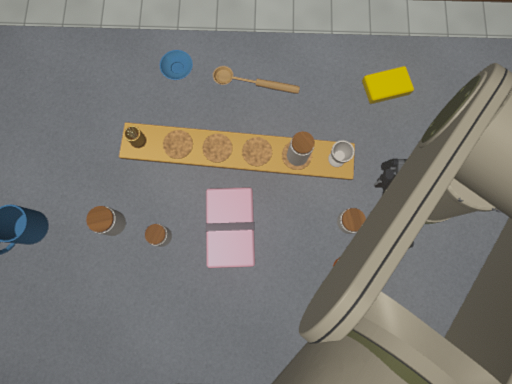

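Jar_a stands at its disc's centre (top camera: jar 617,-153; disc 616,-154) and the egg cup has not moved. Next is jar_d.

Request:
jog_arm(
  plan=[
    [[0,0,0],[0,0,0],1],
    [[0,0,0],[0,0,0.04],1],
    [[0,0,0],[0,0,0.08],1],
    [[0,0,0],[0,0,0.12],1],
    [[0,0,0],[0,0,0.15],1],
    [[0,0,0],[0,0,0.172],1],
    [[0,0,0],[0,0,0.184],1],
    [[0,0,0],[0,0,0.184],1],
    [[0,0,0],[0,0,0.184],-1],
    [[0,0,0],[0,0,0.184],-1],
    [[0,0,0],[0,0,0.184],-1],
    [[0,0,0],[0,0,0.184],-1],
  ],
)

```text
time: 8.98
tool_pos: [468.1, -275.6, 29.9]
tcp_rot: [179.9, 0.1, 90.0]
ft_force: [-0.2, 1.5, 5.9]
finger_gap: 54.5
```

Request:
jog_arm(
  plan=[
    [[0,0,0],[0,0,-0.012],-1],
    [[0,0,0],[0,0,-0.035],-1],
    [[0,0,0],[0,0,-0.065],-1],
    [[0,0,0],[0.0,0.0,-0.095],-1],
    [[0,0,0],[0.018,0.0,-0.115],-1],
    [[0,0,0],[0.045,0.0,-0.12],-1],
    [[0,0,0],[0.08,0.01,-0.12],-1],
    [[0,0,0],[0.115,0.02,-0.12],-1],
    [[0,0,0],[0.15,0.035,-0.12],-1],
    [[0,0,0],[0.185,0.05,-0.12],-1],
    [[0,0,0],[0.22,0.065,-0.12],-1],
    [[0,0,0],[0.255,0.08,-0.12],-1],
  ],
)

```text
time: 10.48
tool_pos: [547.3, -18.8, 148.9]
tcp_rot: [180.0, 0.0, 90.0]
ft_force: [0.1, -0.2, -2.2]
finger_gap: 54.6
```

Request:
jog_arm(
  plan=[
    [[0,0,0],[0.03,0.016,0],-1],
    [[0,0,0],[0.06,0.035,0],-1],
    [[0,0,0],[0.09,0.055,0],-1],
    [[0,0,0],[0.12,0.074,0],-1],
    [[0,0,0],[0.14,0.084,0],-1],
    [[0,0,0],[0.151,0.09,0],-1],
    [[0,0,0],[0.151,0.09,0],-1],
    [[0,0,0],[0.151,0.09,0.03],-1],
    [[0,0,0],[0.151,0.09,0.055],-1],
    [[0,0,0],[0.151,0.09,0.07],-1],
    [[0,0,0],[0.151,0.09,0.08],-1],
    [[0,0,0],[0.151,0.09,0.08],-1],
  ],
)

```text
time: 11.98
tool_pos: [636.7, 130.7, 67.9]
tcp_rot: [-179.9, 0.0, 90.0]
ft_force: [0.3, -0.1, -2.2]
finger_gap: 54.9
```

```bash
python3 - <<'E'
from h import *
p,d=tops('wrist');cv2.imwrite('pics/w4.png',p);print(camera_info('wrist'))
E
```

```text
11.975 [636.7 130.7  67.9] 54.86259465813535
H [285.  38.] top 81.8 [646.3 225.5] [22. 14.]
H [259. 300.] top 127.5 [636.3 139.5] [127.  20.]
H [261. 351.] top 129.8 [636.6 141.8] [32.  3.]
{'fov_y': 62.0966419923774, 'cx': 260.0491556318537, 'cy': 189.08343995660783, 'origin': array([636.88172912, 205.90722382, 194.27178498]), 'orientation': array([ 1.62992765e+02, -8.33495234e-02,  1.26334481e-02])}
```

View pics/w4.png

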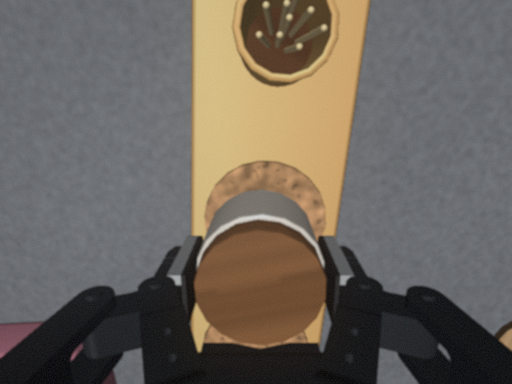

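```bash
python3 - <<'E'
from h import *
c=cam('wrist')
for u,v in((206,213),(326,213),(264,161),(205,218),(326,218)): print(u,v,plane(c,u,v,20).round(1))
c=cam('wrist')
for u,v in((234,30),(339,28)): print(u,v,plane(c,u,v,70).round(1))
E
```

```text
206 213 [605.5 138.   20. ]
326 213 [675.7 138.   20. ]
264 161 [639.3 168.9  20. ]
205 218 [604.8 134.8  20. ]
326 218 [675.9 134.8  20. ]
234 30 [627.8 226.7  70. ]
339 28 [664.9 227.4  70. ]
```

The disc edges in the wrist view put its centre at about (640,132.5), so I'll shift 2.5 mm in x and 1 mm in y, then lower.

Request:
jog_arm(
  plan=[
    [[0,0,0],[0.001,0.0025,0.006],-1],
    [[0,0,0],[0.001,0.0025,0.012],-1],
    [[0,0,0],[0.001,0.0025,0.016],-1],
    [[0,0,0],[0.001,0.0025,0.018],-1],
    [[0,0,0],[0.001,0.0025,0.0195],-1],
    [[0,0,0],[0.001,0.0025,0.0205],-1],
    [[0,0,0],[0.001,0.0025,0.0205],-1],
  ],
)

```text
time: 12.9
tool_pos: [639.9, 132.2, 49.9]
tcp_rot: [180.0, -0.0, 90.0]
ft_force: [-7.2, -1.8, 11.8]
finger_gap: 54.7
```

Request:
jog_arm(
  plan=[
    [[0,0,0],[0,0,0],0.5],
    [[0,0,0],[0,0,0],1],
    [[0,0,0],[0,0,0],1],
    [[0,0,0],[0,0,0],1],
    [[0,0,0],[0,0,-0.02],1],
    [[0,0,0],[0,0,-0.05],1],
    [[0,0,0],[0,0,-0.09],1],
    [[0,0,0],[0.003,-0.04,-0.13],1],
    [[0,0,0],[0.012,-0.09,-0.15],1],
    [[0,0,0],[0.018,-0.14,-0.15],1],
    [[0,0,0],[0.022,-0.185,-0.15],1],
    [[0,0,0],[0.026,-0.2185,-0.15],1],
  ],
)

```text
time: 14.4
tool_pos: [419.8, 158.3, 199.4]
tcp_rot: [179.9, -0.0, 90.0]
ft_force: [0.3, 0.3, 0.7]
finger_gap: 85.7
```

Request:
jog_arm(
  plan=[
    [[0,0,0],[0,0,0],1],
    [[0,0,0],[0,0,0],1],
  ],
)

```text
time: 14.65
tool_pos: [422.1, 158.2, 199.2]
tcp_rot: [179.8, -0.0, 90.0]
ft_force: [-0.3, 0.1, -0.5]
finger_gap: 85.2
```

```bash
python3 - <<'E'
from h import *
p,d=tops('wrist');cv2.imwrite('pics/w5.png',p)
p,d=tops('top');cv2.imwrite('pics/t5.png',p)
E
```

```text
14.65 [422.1 158.2 199.2] 85.23000326204644
H [296.  36.] top 85.1 [448.3 268.7] [56. 47.]
H [500. 100.] top 52.6 [630.6 224.5] [ 9. 25.]
H [259. 179.] top 67.0 [421.3 158.4] [44. 43.]
H [485. 204.] top 69.0 [629.6 131.9] [32. 52.]
H [281. 310.] top 57.4 [442.    6.9] [174.  93.]
14.7 [422.1 158.  198.9] 85.52721379195054
H [134. 136.] top 76.1 [641.1 227.1] [29. 17.]
H [176. 140.] top 69.0 [637.4 130.9] [50. 50.]
H [300. 148.] top 123.1 [ 616.5 -153.1] [47. 47.]
H [342. 152.] top 80.0 [ 612.8 -247.1] [48. 49.]
H [451. 175.] top 55.5 [ 565.8 -482.6] [127. 129.]
H [230. 228.] top 57.7 [440.6  -3.2] [174. 108.]
H [397. 235.] top 49.9 [ 435.3 -373.3] [51. 51.]
H [157. 235.] top 67.5 [419.5 156.9] [43. 44.]
H [348. 268.] top 50.0 [ 358.3 -264.5] [51. 52.]
H [508. 278.] top 31.6 [ 344.  -616.8] [87. 17.]
```

View pics/t5.png

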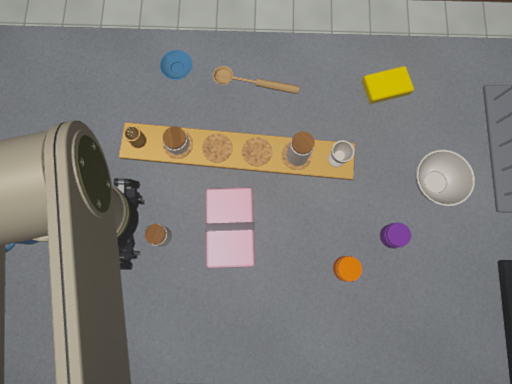

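Jar_d stands within about 3 mm of its disc's centre in the top view. Now jar_c.

Request:
jog_arm(
  plan=[
    [[0,0,0],[0,0,0.03],1],
    [[0,0,0],[0,0,0.06],1],
    [[0,0,0],[0,0,0.09],1],
    [[0,0,0],[0,0,0.12],1],
    [[0,0,0],[0,0,0.14],1],
    [[0,0,0],[0,0,0.155],1],
    [[0,0,0],[0,0,0.155],1],
    [[0,0,0],[0,0,0.155],-1],
    [[0,0,0],[0,0,0.155],-1],
    [[0,0,0],[0,0,0.155],-1],
    [[0,0,0],[0,0,0.155],-1],
    [[0,0,0],[0,0,0.155],-1],
  ],
)

```text
time: 16.25
tool_pos: [422.0, 158.3, 44.0]
tcp_rot: [179.9, -0.0, 90.0]
ft_force: [-0.8, -0.9, 6.1]
finger_gap: 47.0
```

Request:
jog_arm(
  plan=[
    [[0,0,0],[0,0,-0.012],-1],
    [[0,0,0],[0,0,-0.035],-1],
    [[0,0,0],[0,0,-0.065],-1],
    [[0,0,0],[-0.01,0.0,-0.09],-1],
    [[0,0,0],[-0.025,0.02,-0.1],-1],
    [[0,0,0],[-0.045,0.05,-0.1],-1],
    [[0,0,0],[-0.065,0.085,-0.1],-1],
    [[0,0,0],[-0.085,0.12,-0.1],-1],
    [[0,0,0],[-0.1,0.155,-0.1],-1],
    [[0,0,0],[-0.112,0.185,-0.1],-1],
    [[0,0,0],[-0.121,0.205,-0.09],-1],
    [[0,0,0],[-0.121,0.2115,-0.07],-1],
  ],
)

```text
time: 17.75
tool_pos: [634.1, 36.4, 113.4]
tcp_rot: [179.9, 0.0, 89.9]
ft_force: [-0.5, 0.5, -2.5]
finger_gap: 46.9
```

Request:
jog_arm(
  plan=[
    [[0,0,0],[0,0,0.015],-1],
    [[0,0,0],[0,0,0.03],-1],
    [[0,0,0],[0,0,0.03],-1],
  ],
)

```text
time: 18.12
tool_pos: [630.4, 37.5, 80.6]
tcp_rot: [-179.8, -0.0, 90.0]
ft_force: [-0.1, 0.1, -3.4]
finger_gap: 46.8
```

```bash
python3 - <<'E'
from h import *
p,d=tops('wrist');cv2.imwrite('pics/w6.png',p)
E
```

```text
18.125 [630.4  37.5  80.6] 46.77973662323895
H [284.  49.] top 69.0 [639.8 126.1] [52. 41.]
H [198. 284.] top 125.7 [630.3  40. ] [118.  30.]
```

View pics/w6.png

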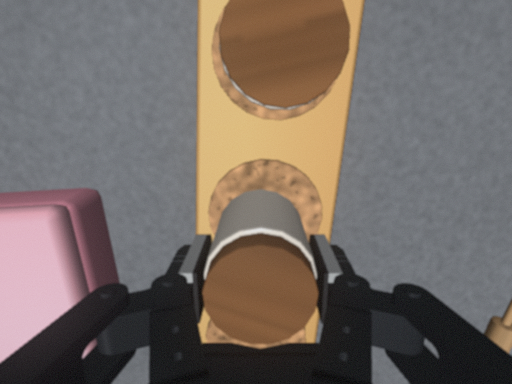

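The picture shows the disc under jar_c with edges at u=208 and 323 and its top at v=159. Jar_d stands on the next disc at (284,40).

```bash
python3 - <<'E'
from h import *
c=cam('wrist');print(sense()['tool_pos'])
for u,v in((208,211),(323,211),(265,159)): print(u,v,plane(c,u,v,20).round(1))
E
```

```text
[631.42762934  37.42676706  81.91432117]
208 211 [598.5  40.7  20. ]
323 211 [670.6  40.8  20. ]
265 159 [634.1  73.9  20. ]
```

Request:
jog_arm(
  plan=[
    [[0,0,0],[0.001,0.001,0.006],-1],
    [[0,0,0],[0.001,0.001,0.012],-1],
    [[0,0,0],[0.001,0.001,0.016],-1],
    [[0,0,0],[0.001,0.001,0.018],-1],
    [[0,0,0],[0.001,0.001,0.0195],-1],
    [[0,0,0],[0.001,0.001,0.0205],-1],
    [[0,0,0],[0.001,0.001,0.0205],-1],
  ],
)

```text
time: 19.05
tool_pos: [633.9, 38.0, 64.1]
tcp_rot: [180.0, 0.0, 90.0]
ft_force: [-6.5, 0.5, 9.3]
finger_gap: 47.1
```

Request:
jog_arm(
  plan=[
    [[0,0,0],[0,0,0],0.5],
    [[0,0,0],[0,0,0],1],
    [[0,0,0],[0,0,0],1],
    [[0,0,0],[0,0,0],1],
    [[0,0,0],[0,0,-0.02],1],
    [[0,0,0],[0,0,-0.05],1],
    [[0,0,0],[0,0,-0.09],1],
    [[0,0,0],[0.02,-0.03,-0.125],1],
    [[0,0,0],[0.06,-0.06,-0.14],1],
    [[0,0,0],[0.105,-0.095,-0.14],1],
    [[0,0,0],[0.15,-0.13,-0.14],1],
    [[0,0,0],[0.195,-0.16,-0.14],1],
  ],
)

```text
time: 20.55
tool_pos: [472.6, 234.4, 204.3]
tcp_rot: [179.9, -0.1, 90.0]
ft_force: [0.2, 1.6, -0.1]
finger_gap: 85.3
```

Request:
jog_arm(
  plan=[
    [[0,0,0],[0.03,-0.02,0],1],
    [[0,0,0],[0.0405,-0.0255,0],1],
    [[0,0,0],[0.0405,-0.0255,0],1],
    [[0,0,0],[0.0405,-0.0255,0],1],
  ],
)

```text
time: 21.05
tool_pos: [448.9, 272.7, 202.7]
tcp_rot: [180.0, 0.0, 89.9]
ft_force: [1.1, -0.3, 0.2]
finger_gap: 85.3
```

```bash
python3 - <<'E'
from h import *
p,d=tops('wrist');cv2.imwrite('pics/w7.png',p)
p,d=tops('top')
E
```

```text
21.05 [448.9 272.7 202.7] 85.27073736727591
H [260. 181.] top 85.1 [448.4 273.7] [56. 56.]
H [470. 225.] top 79.9 [646.7 228. ] [23. 19.]
H [446. 292.] top 68.9 [640.4 150.5] [31. 16.]
H [440. 378.] top 72.7 [635.9  59.7] [24.  6.]
21.1 [448.9 272.5 202.5] 85.58339786156267
H [134. 136.] top 75.6 [647.2 224.8] [26. 24.]
H [176. 140.] top 69.0 [637.3 131. ] [50. 51.]
H [216. 142.] top 87.0 [632.6  37.3] [42. 43.]
H [300. 148.] top 123.2 [ 616.8 -153.1] [49. 47.]
H [342. 152.] top 80.3 [ 612.7 -246.7] [47. 49.]
H [451. 175.] top 55.4 [ 565.8 -482.1] [128. 129.]
H [230. 228.] top 57.8 [440.7  -3. ] [175. 109.]
H [104. 220.] top 85.2 [446.3 272.5] [55. 57.]
H [ 29. 232.] top 88.0 [421.2 425.7] [23.  9.]
H [397. 235.] top 49.8 [ 435.3 -373.3] [51. 53.]
H [348. 269.] top 50.1 [ 359.2 -264. ] [52. 52.]
H [508. 278.] top 31.9 [ 344.  -617.2] [87. 17.]
```

Request:
jog_arm(
  plan=[
    [[0,0,0],[0,0,0.03],1],
    [[0,0,0],[0,0,0.06],1],
    [[0,0,0],[0,0,0.09],1],
    [[0,0,0],[0,0,0.12],1],
    [[0,0,0],[0,0,0.138],1],
    [[0,0,0],[0,0,0.147],1],
    [[0,0,0],[0,0,0.147],1],
    [[0,0,0],[0,0,0.147],-1],
    [[0,0,0],[0,0,0.147],-1],
    [[0,0,0],[0,0,0.147],-1],
    [[0,0,0],[0,0,0.147],-1],
    [[0,0,0],[0,0,0.147],-1],
  ],
)

```text
time: 22.65
tool_pos: [449.0, 274.1, 56.8]
tcp_rot: [179.9, -0.1, 90.0]
ft_force: [-0.6, -0.8, 7.1]
finger_gap: 58.9
```

Request:
jog_arm(
  plan=[
    [[0,0,0],[0,0,-0.012],-1],
    [[0,0,0],[0,0,-0.035],-1],
    [[0,0,0],[0,0,-0.065],-1],
    [[0,0,0],[-0.005,0.0,-0.095],-1],
    [[0,0,0],[-0.02,0.0,-0.115],-1],
    [[0,0,0],[-0.045,0.01,-0.12],-1],
    [[0,0,0],[-0.08,0.02,-0.12],-1],
    [[0,0,0],[-0.115,0.03,-0.12],-1],
    [[0,0,0],[-0.15,0.04,-0.12],-1],
    [[0,0,0],[-0.185,0.05,-0.12],-1],
    [[0,0,0],[-0.22,0.065,-0.12],-1],
    [[0,0,0],[-0.255,0.085,-0.12],-1],
  ],
)

```text
time: 24.15
tool_pos: [533.0, 17.4, 175.8]
tcp_rot: [-180.0, -0.0, 90.0]
ft_force: [1.1, 0.7, -2.4]
finger_gap: 59.2
```

Request:
jog_arm(
  plan=[
    [[0,0,0],[-0.03,0.025,0],-1],
    [[0,0,0],[-0.055,0.05,0],-1],
    [[0,0,0],[-0.07,0.073,0],-1],
    [[0,0,0],[-0.076,0.088,0],-1],
    [[0,0,0],[-0.076,0.0935,0],-1],
    [[0,0,0],[-0.076,0.0935,0.02],-1],
    [[0,0,0],[-0.076,0.0935,0.045],-1],
    [[0,0,0],[-0.076,0.0935,0.065],-1],
    [[0,0,0],[-0.076,0.0935,0.08],-1],
    [[0,0,0],[-0.076,0.0935,0.08],-1],
    [[0,0,0],[-0.076,0.0935,0.08],-1],
  ],
)

```text
time: 25.52
tool_pos: [627.1, -57.5, 96.2]
tcp_rot: [179.9, 0.0, 90.0]
ft_force: [0.7, 0.7, -2.2]
finger_gap: 58.9
```

```bash
python3 - <<'E'
from h import *
p,d=tops('wrist');cv2.imwrite('pics/w8.png',p)
c=cam('wrist')
for u,v in((206,213),(326,213),(265,159)): print(u,v,plane(c,u,v,20).round(1))
E
```

```text
25.525 [627.1 -57.5  96.2] 58.929931744108444
H [277.  45.] top 87.0 [633.8  33.3] [44. 35.]
H [ 46. 121.] top 56.7 [506.6   1.9] [ 53. 104.]
H [260. 270.] top 124.1 [627.  -52.7] [86. 47.]
H [121. 298.] top 129.9 [578.9 -50. ] [9. 2.]
H [400. 298.] top 129.9 [675.  -49.8] [8. 2.]
206 213 [590.8 -61.3  20. ]
326 213 [672.2 -61.4  20. ]
265 159 [630.6 -24.1  20. ]
```

View pics/w8.png

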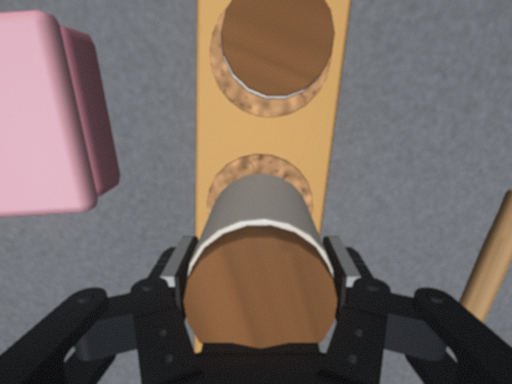

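The disc under jar_b spans u=208 to 312 with its top at v=154. That puts its centre at about (627,-57), which matches the tool position, so I'll lower.

Request:
jog_arm(
  plan=[
    [[0,0,0],[0,0,0.006],-1],
    [[0,0,0],[0,0,0.012],-1],
    [[0,0,0],[0,0,0.016],-1],
    [[0,0,0],[0,0,0.018],-1],
    [[0,0,0],[0,0,0.0195],-1],
    [[0,0,0],[0,0,0.0205],-1],
    [[0,0,0],[0,0,0.0205],-1],
  ],
)

```text
time: 26.45
tool_pos: [626.9, -57.6, 76.8]
tcp_rot: [180.0, 0.0, 90.0]
ft_force: [-7.4, 0.5, 11.0]
finger_gap: 59.1
```

Request:
jog_arm(
  plan=[
    [[0,0,0],[0,0,0],0.5],
    [[0,0,0],[0,0,0],1],
    [[0,0,0],[0,0,0],1],
    [[0,0,0],[0,0,0],1],
    [[0,0,0],[0,0,-0.02],1],
    [[0,0,0],[0,0,-0.05],1],
    [[0,0,0],[0,0,-0.09],1],
    [[0,0,0],[0,0,-0.13],1],
    [[0,0,0],[0,-0.04,-0.16],1],
    [[0,0,0],[0,-0.09,-0.18],1],
    [[0,0,0],[0,-0.14,-0.18],1],
    [[0,0,0],[0,-0.18,-0.18],1],
  ],
)

```text
time: 27.95
tool_pos: [445.3, -57.5, 256.8]
tcp_rot: [179.8, 0.0, 90.0]
ft_force: [-0.7, 0.1, 0.4]
finger_gap: 85.3
```

Request:
jog_arm(
  plan=[
    [[0,0,0],[0,0,0],1],
    [[0,0,0],[0,0,0],1],
  ],
)

```text
time: 28.2
tool_pos: [447.2, -57.6, 256.3]
tcp_rot: [179.8, 0.0, 90.0]
ft_force: [0.9, 0.2, 0.9]
finger_gap: 85.8
```

```bash
python3 - <<'E'
from h import *
p,d=tops('top');cv2.imwrite('pics/t9.png',p)
p,d=tops('scene');cv2.imwrite('pics/s9.png',p)
E
```

```text
28.2 [447.2 -57.6 256.3] 85.80130399288959
H [134. 136.] top 76.3 [645.8 227.1] [23. 18.]
H [451. 175.] top 55.5 [ 566.  -482.1] [128. 129.]
H [225. 238.] top 57.9 [429.2  -3.5] [148. 108.]
H [ 19. 225.] top 89.3 [431.1 451.9] [78. 63.]
H [397. 235.] top 49.9 [ 435.1 -373.9] [50. 52.]
H [349. 269.] top 50.1 [ 358.3 -263.5] [51. 50.]
H [508. 278.] top 31.9 [ 344.  -616.4] [87. 18.]
28.25 [447.4 -57.6 256. ] 85.42798182621942
H [12.  8.] top 108.3 [  489.9 -2352.8] [90. 40.]
H [37.  5.] top 89.7 [  332.3 -2353.7] [60. 33.]
H [39. 37.] top 125.7 [  552.7 -1638.6] [30. 41.]
H [84. 53.] top 116.9 [  552.  -1245.4] [31. 37.]
H [111. 101.] top 124.9 [ 600.6 -734.6] [ 69. 165.]
H [172.  95.] top 33.0 [ 346.5 -736.4] [ 93. 258.]
H [155. 133.] top 55.2 [ 566.9 -480.4] [130. 129.]
H [206. 135.] top 49.7 [ 439.3 -371.5] [52. 53.]
H [243. 141.] top 50.0 [ 363.1 -262.2] [50. 50.]
H [206. 184.] top 121.8 [ 618.9 -152. ] [49. 49.]
H [281. 187.] top 58.0 [ 4.447e+02 -4.000e-01] [175. 111.]
H [241. 221.] top 87.3 [634.6  37.7] [46. 44.]
H [265. 246.] top 69.4 [641.7 132.5] [53. 54.]
H [293. 271.] top 78.0 [647.4 228.6] [20. 18.]
H [443. 282.] top 90.0 [434.8 462.4] [80. 78.]
H [501. 378.] top 61.0 [550.  629.1] [39. 18.]
```

View pics/t9.png

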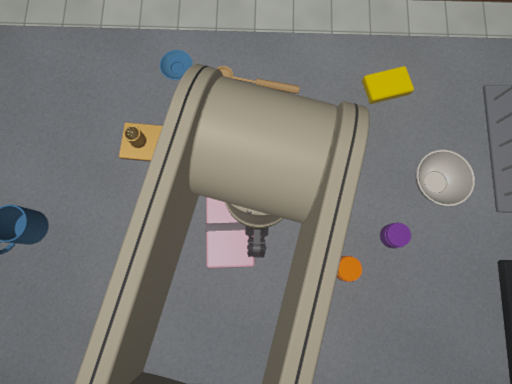

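View pics/s9.png

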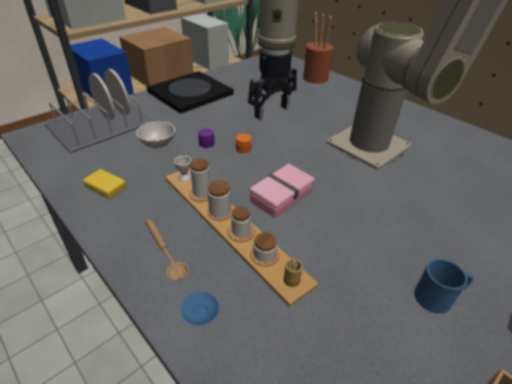

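The scene view shows the four jars upright in order (200,178), (219,199), (241,223), (265,247), between egg cup and holder. I'll move the arm aside for a clear top check.

Request:
jog_arm(
  plan=[
    [[0,0,0],[-0.03,-0.01,0],1],
    [[0,0,0],[-0.07,-0.03,0],1],
    [[0,0,0],[-0.11,-0.05,0],1],
    [[0,0,0],[-0.15,-0.07,0],1],
    [[0,0,0],[-0.19,-0.09,0],1],
    [[0,0,0],[-0.23,-0.11,0],1],
    [[0,0,0],[-0.27,-0.13,0],1],
    [[0,0,0],[-0.31,-0.15,0],1],
    [[0,0,0],[-0.35,-0.16,0],1],
    [[0,0,0],[-0.38,-0.16,0],1],
    [[0,0,0],[-0.38,-0.16,0],1],
    [[0,0,0],[-0.38,-0.16,0],1],
  ],
)

```text
time: 29.8
tool_pos: [286.8, -437.2, 254.4]
tcp_rot: [-180.0, -0.1, 90.0]
ft_force: [0.8, 0.1, 0.1]
finger_gap: 85.4
```

```bash
python3 - <<'E'
from h import *
p,d=tops('top');cv2.imwrite('pics/t10.png',p)
E
```

```text
29.8 [ 286.8 -437.2  254.4] 85.36332680438323
H [134. 136.] top 77.1 [645.1 227.4] [21. 18.]
H [176. 140.] top 69.4 [637.2 130.8] [50. 51.]
H [216. 142.] top 87.0 [632.5  37.3] [43. 42.]
H [258. 145.] top 105.3 [624.5 -58.6] [55. 52.]
H [300. 148.] top 123.1 [ 617.1 -153.1] [49. 47.]
H [342. 152.] top 80.3 [ 612.6 -247.1] [47. 49.]
H [451. 175.] top 55.8 [ 565.9 -482.5] [128. 130.]
H [230. 228.] top 57.8 [440.8  -3. ] [175. 109.]
H [ 20. 224.] top 89.4 [431.2 452.5] [78. 62.]
H [397. 235.] top 49.7 [ 435.3 -373.7] [50. 52.]
H [348. 268.] top 50.0 [ 358.3 -263.4] [51. 50.]
H [508. 266.] top 31.7 [ 374.5 -617.7] [26. 15.]
```

View pics/t10.png

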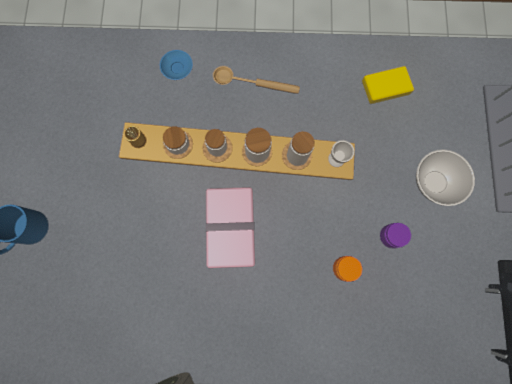

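In the top view the jars sit within 5 mm of their disc centres, lid heights step down correctly from the egg cup, and the egg cup and holder have not moved. Handing in.

```bash
python3 -c "
from bench import *
print(hand_in())"
```

```text
the job is handed in; nothing more can be done
None
```

The four jars now stand upright on their cork discs in order of height. The tallest (jar_a) is next to the egg cup, then jar_b, jar_c and jar_d, with jar_d by the toothpick holder. I handed the job in at about 30 s of the 96 s; no verdict was reported.

**Last checks:**
- **Order:** the lid tops measured 123, 105, 87 and 69 mm above the bench, counting from the egg cup. That is each jar's height plus the 20 mm disc top, within about 3 mm.
- **Centring:** in the top camera each jar was within about 5 mm of its disc's centre as first measured (about 1, 2, 5 and 3 mm, jars a to d), against the 15 mm limit.
- **Neighbours:** the egg cup read the same position before and after. The pick holder's readings scattered by a few mm because of the toothpicks, with no visible shift. The orange and purple look-alikes were not touched.
- **Arm:** it was open and clear of everything at the end.

**Disagreement:** the top, scene and wrist cameras differed from one another by about 2–5 mm. I used averages and wrist views of the disc edges to settle the placing positions.

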